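Tip a thin board out of its fitted tray and lay it on the preheater

ROBOT

A 6-joint arm with a two-finger parallel gripper is mounted at the origin on a cart in front of the work surface, level with it; the furniture and walls round the work are solid. World frame = base frame: x ahead of the robot, y to its left, z up, the work surface at z = 0. Lengths are in m, angles in rad, forces in N, time in s.
With the tool pointing down it reaches from about 0.325 to 0.75 m from the base axis. Payload 7.6 kg.
Tool frame: the origin (TCP) lies at the very end of the fingers, on their centre line; the grasp point (between the pads) lies 19 mm behind it (grasp_offset is the distance from the TCP to the grasp point, in m); z points along the fingers, y is the line along which they close (so a half turn about z gives the same grasp; the last joint's range is limited). The gripper opens to 85 mm and grips with 20 to 120 N. Pads are 22 mm wide; open, the fingers measure 114 mm over their backs; the gripper's body (76 mm by 85 mm) begins 54 mm behind the grasp point. The pads swing forward as they close: fully open they stand 13 mm farther back than shut.
Start: joints at [-0.07, 0.052, 1.401, -0, 1.689, -0.07], TCP at [0.525, 0, 0.231] pointing down, gripper open.
Joint ranges: [-2.9, 2.9], [-0.91, 2.17], [0.12, 2.37], [-1.06, 4.2], [0.26, 2.73], [-2.93, 2.93]. Speed limits (rad/s): [2.57, 2.57, 3.01, 3.14, 3.14, 3.14].

INTERFACE

Orientations are given as [roll, pitch, yaw] about the fixed x, y, z axes, in that order (R = Rz(yaw) Ry(pitch) Rx(roll)).
In Python, from bench import * gives the robot as it stands.
- The arm moves only by the shell command python3 -m pendant 'ROWS' [FORCE]. ROWS is JSON, a list of rows, each an object with "dp": the shift along the tool's x, y, z in mm, a list of three; "rot": the turn, a rotation vector about the tool's x, y, z in degrees, a list of three; "jaw": the opening, from 0 (shut) to 1 (fully open). A call has exactly 8 rows; each row is the pose to reach, as a shift and turn from the pose commanded when the call began, along the tool's axes at that moment; what a row does not reach only later rows make up. A row lasts 1/10 s, in which the tool goes at most 50 mm and 8.59 degrees, less where a joint would pass 70% of its speed; a pose out of reach is approached as far as the arm can. A call with a gripper value outside its range is refused whole. The fingers move at their own pace and stop on an object; FORCE is the grip in N (left out, the last holds). Time passes only in rows, so rows that repeat a pose let the fingers close, or fill a call up. It gives the time, the measured TCP pose, the force, the opening and the grip force at its end, in the units of the state.
- read_state(): the state, without advancing time (a new reading comes with each control period).
- snapshot(name): name is "scene" or "side" or "wrist"; returns the picture (480x640x3 uint8, red, green, blue); there is no depth.
- camera_params(name): a dict with "vfov" (degrees; the focal length in pixels is half the picture's height over the tangent of half this angle, whatever the lens; pixels are square), "cx", "cy" (the principal point, pixels), "R" (3x3) and "t" (3): a world point X has camera coordinates R X + t. Camera axes: x right, y down, z forward; pixel columns grow to the right and rows downward; lengths in m; the calibration is good to about 2 mm. A picture is of the moment at which its call begins: read the wrist's pose just before it. camera_params takes no time and is no camera call; for the wrist camera it gives the pose at the moment of the call.
- sign_off(): hands the job in; it is judged then, once.
The state is a dict: "t": time; "joint_positions": joint angles; "qvel": joint speeds; "joint_efforts": joint torques, N m; "tool_pos": TCP position; "eef_rot": TCP orientation; "ft_force": force on the tool from outside, world axes, zero at the start; "wrist_torque": the same for the moment, N m; "width": opening from 0.0 (shut) to 1.0 (fully open); "grip_force": force on a finger pad.
Only numpy, scipy, OpenCV 4.12 (cv2) and the standard library are available. Lean on these libraries where they do the work, as an engineer would, in place of code of your own. Each camera call takes 0.05 s, during which the arm holds its last target. There are 200 camera calls.

TASK

The thin green circuit board lies level with the rim of its black fitted tray, so its sides cannot be grasped. Press down on the bare end over the finger well until the board tips and stays leaning with its far end up, then take it by the raised end and lay it flat, component side up, in the middle of the preheater's metal plate, its length along the plate's length, and let go. Leave the other things on the bench where they are.

Things in the scene. Friction and masses are not known exactly. Their poses are not given: they have to be found in the camera images.
- board_center (a point): centre of the thin board (green top, bright metal underside), 80 x 38 x 4 mm along its x, y, z, about 40 g; z points up out of the component side. Its bare end with two brass pads is at -x, over the finger well; yellow lights at the +x end. Small parts on top, under 1.5 high, lie from 3 behind the centre to the +x end; the last 30 at -x are bare. At rest flat, centre 30 above the bench.
- tray: black fitted tray fixed to the bench, 96 mm long (x -50 to +46), 49 wide, 32 high; origin on the bench below the lying board's middle. Pocket 41 wide between side walls 4 thick, their tops level with the board's top; closed at x = 41.5. Floor 28 above the bench from there to the ridge; the finger well lies at -x. Tray and board are slick. The board balances just on the +x side of the ridge.
- ridge (a point): middle of the ridge across the pocket (tray x = -4 mm, 28 mm above the bench) where the floor ends and the well's slope begins, falling at 30 degrees to tray -x. Press within 20 of the board's -x end: under 1 N tips it till it meets the slope, 7 to 15 lower. It then slides down by itself or with the finger drawn to -x; if it has not slid when the finger lifts, it falls back flat.
- end_wall (a point): top of the low end wall's inner face at the foot of the slope, 16 mm above the bench; fingers may hang over it, between two corner stops 32 apart (tray x -42 to -50, tops at 32). The slid board stops here, leaning 30 degrees (0.52 rad), centre about 7 past the ridge, 33 standing up over the floor. Take it by its long edges about 27 from its centre, fingers square to it, no lower than its underside.
- deck (a point): centre of the top face of the preheater's bright metal plate, 34 mm above the bench; plate 120 along its x, 84 along its y, on a grey housing 150 x 104 fixed to the bench (housing top 28 above the bench); x points away from the end with the black knob, z up.
- usb_meter: small white USB meter with a dark display, 24x62x11 mm, lying on the bench: a bystander. Origin at the middle of its underside.
- kapton_roll: amber tape roll, 52 mm across and 12 mm high, lying flat: a bystander. Origin at the middle of its underside.
- flux_syringe: yellowish syringe, 135 mm long, lying on the bench: a bystander. Origin at the middle of its underside.
- driver_blue: blue screwdriver, 140 mm long, lying on the bench: a bystander. Origin at the middle of its underside.
Not all that is in view belongs to the job. Of the things that look like the part that bears board_center, the larger one is meant.

How it is judged:
By the outcome, as a careful person would: the job done as asked, in the order asked, and still so for the second after the job is handed in, with the robot touching nothing.
It also fails if it takes over 48 s, if anything falls off the work surface, if the arm or the gripper's body presses on something with over 40 N, if the wrist force passes 120 N, or if a joint passes its speed limit or range.

## Working session

There is one attempt and no reset: what is moved stays moved. The work goes in short steps, Python scripts to look and compute and a shell command to move; the robot and the scene stay as the last step left them, time stands still between calls to the robot, and variables do not carry over. Pictures are saved under pics/ and viewed, at most 13 in all, crops included, and the job is handed in when it is done.

```bash
mkdir -p pics
cat > h.py <<'E'
from bench import *
import numpy as np, cv2
from scipy.spatial.transform import Rotation as Ro
def cam(n):
    c=camera_params(n); c['f']=240/np.tan(np.radians(c['vfov'])/2); return c
def ray(c,u,v,z):
    R=np.array(c['R']);t=np.array(c['t']);o=-R.T@t
    d=R.T@np.array([(u-c['cx'])/c['f'],(v-c['cy'])/c['f'],1]); return o+d*(z-o[2])/d[2]
def proj(c,X):
    p=np.array(c['R'])@np.array(X)+np.array(c['t']); return c['cx']+c['f']*p[0]/p[2],c['cy']+c['f']*p[1]/p[2]
def shot(n,name):
    c=cam(n); im=np.asarray(snapshot(n)); cv2.imwrite(f'pics/{name}.png',im[:,:,::-1]); return c,im
E
python3 - <<'E'
from h import *
for n in ('scene','wrist'):
    c,im=shot(n,n+'0'); print(c)
a=cv2.imread('pics/scene0.png')
print(read_state())
E
```

```text
{'vfov': 50.797700821129986, 'cx': 328.06163858565384, 'cy': 238.93648090493193, 'R': array([[-0.84261886, -0.53846006,  0.00736343],
       [-0.40355022,  0.62233084, -0.67070973],
       [ 0.35656792, -0.56812418, -0.74168338]]), 't': array([0.40986379, 0.2630203 , 0.89737916]), 'f': np.float64(505.4649998515864)}
{'vfov': 71.39789633510637, 'cx': 315.6860372816055, 'cy': 236.34577914305407, 'R': array([[ 9.99998918e-01, -4.16627479e-04, -1.41085587e-03],
       [ 3.43907810e-05, -9.52174696e-01,  3.05554164e-01],
       [-1.47068352e-03, -3.05553882e-01, -9.52173651e-01]]), 't': array([-0.52418687, -0.04099441,  0.38176682]), 'f': np.float64(334.00828106743467)}
{'t': 0.1, 'joint_positions': array([-7.02857123e-02,  5.28271639e-02,  1.40161595e+00, -4.50887907e-06,
        1.68858575e+00, -7.02747153e-02]), 'qvel': array([-0.00188373, -0.00139845, -0.00402449, -0.00113862,  0.00060747,
       -0.00171575]), 'joint_efforts': array([ 2.37367596e-03, -3.82580674e+01, -3.60984743e+01, -5.21182415e-05,
        4.78979055e-03, -6.69374316e-06]), 'tool_pos': array([5.24739068e-01, 4.75620970e-05, 2.30532355e-01]), 'eef_rot': array([-3.14015967e+00, -9.63790319e-05,  1.57078473e+00]), 'ft_force': array([1.00968003, 0.0291896 , 0.97831923]), 'wrist_torque': array([-0.02093876,  0.01133644,  0.01614843]), 'grip_force': 0.0, 'width': 1.0022983182997012}
```

View pics/scene0.png

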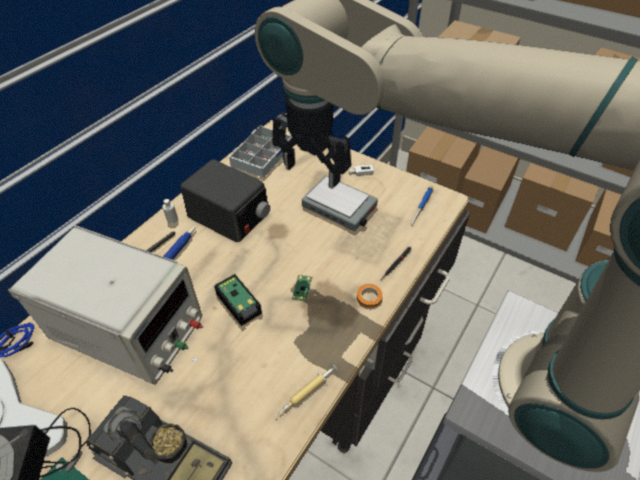

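View pics/wrist0.png

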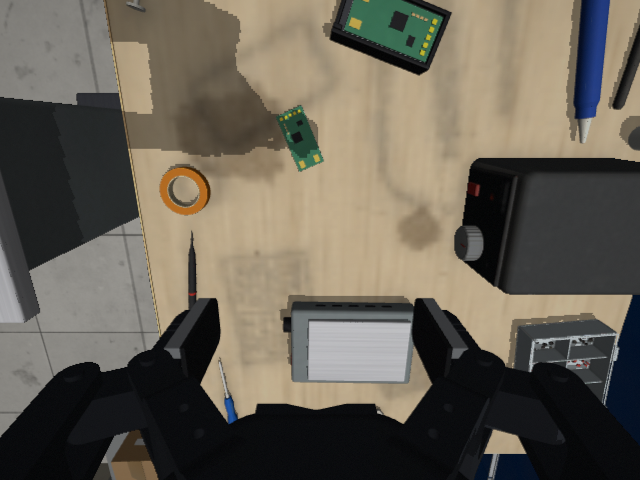

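The scene shows the tray with its board at about (238,300) and the preheater at (340,200). The small green board at (302,288) is a decoy. In the wrist view the board is at (395,30), with the brass pad end on the left and the yellow lights at (430,40). The plate is at (360,350), with its knob on the left at (288,325).

```bash
cat >> h.py <<'E'
def quad(c,m,z,near=None):
    cs,_=cv2.findContours(m.astype(np.uint8),cv2.RETR_EXTERNAL,cv2.CHAIN_APPROX_NONE)
    k=max(cs,key=cv2.contourArea)
    w=np.array([ray(c,*p[0],z)[:2] for p in k])*1000
    r=cv2.minAreaRect(w.astype(np.float32)); return np.round(r[0],1),np.round(r[1],1),round(r[2],1),np.round(cv2.boxPoints(r)).tolist()
def hsv(im): return cv2.cvtColor(im,cv2.COLOR_RGB2HSV)
def board(c,im,z=.032):
    h=hsv(im); m=(h[...,0]>55)&(h[...,0]<95)&(h[...,1]>80)&(h[...,2]>40)
    m=cv2.morphologyEx(m.astype(np.uint8),cv2.MORPH_CLOSE,np.ones((13,13))); return quad(c,m,z),m
def deck(c,im,z=.034):
    h=hsv(im); m=(h[...,1]<25)&(h[...,2]>170)
    return m
E
python3 - <<'E'
from h import *
for n in ('scene','wrist'):
    c=cam(n); im=cv2.imread(f'pics/{n}0.png')[:,:,::-1].copy()
    b,m=board(c,im); print(n,b)
    h=hsv(im); u,v=(340,200) if n=='scene' else (360,350); print(h[v,u])
    mm=cv2.inRange(h,(0,0,int(h[v,u,2])-25),(180,40,255)); k=np.zeros((482,642),np.uint8); mc=mm.copy(); cv2.floodFill(mc,k,(u,v),77); print(quad(c,mc==77,.034))
E
```

```text
scene (array([-26.3,  56.1]), array([174.1, 141.8]), 80.4, [[-111.0, -18.0], [29.0, -42.0], [58.0, 130.0], [-82.0, 154.0]])
[ 26   8 216]
(array([ 574.1, -177.2]), array([ 80.9, 115.2]), 89.3, [[516.0, -217.0], [631.0, -218.0], [632.0, -138.0], [517.0, -136.0]])
wrist (array([593.6, 169.9]), array([42.6, 82.4]), 70.8, [[548.0, 163.0], [626.0, 136.0], [640.0, 176.0], [562.0, 204.0]])
[120   4 185]
(array([ 575.5, -178.8]), array([ 82.7, 118.7]), 89.6, [[516.0, -220.0], [635.0, -220.0], [635.0, -138.0], [516.0, -137.0]])
```

```bash
python3 -m pendant '[{"dp":[95,6,20],"rot":[0,0,-35],"jaw":1},{"dp":[190,12,40],"rot":[0,0,-70.8],"jaw":0.5},{"dp":[190,12,40],"rot":[0,0,-70.8],"jaw":0},{"dp":[190,12,40],"rot":[0,0,-70.8],"jaw":0},{"dp":[190,12,40],"rot":[0,0,-70.8],"jaw":0},{"dp":[190,12,40],"rot":[0,0,-70.8],"jaw":0},{"dp":[190,12,40],"rot":[0,0,-70.8],"jaw":0},{"dp":[190,12,40],"rot":[0,0,-70.8],"jaw":0}]'
python3 -m pendant '[{"dp":[0,0,0],"rot":[0,0,0],"jaw":0},{"dp":[0,0,0],"rot":[0,0,0],"jaw":0},{"dp":[0,0,0],"rot":[0,0,0],"jaw":0},{"dp":[0,0,0],"rot":[0,0,0],"jaw":0},{"dp":[0,0,0],"rot":[0,0,0],"jaw":0},{"dp":[0,0,0],"rot":[0,0,0],"jaw":0},{"dp":[0,0,0],"rot":[0,0,0],"jaw":0},{"dp":[0,0,0],"rot":[0,0,0],"jaw":0}]'
python3 - <<'E'
from h import *
c,im=shot('wrist','w1'); s=read_state(); print(s['tool_pos'],np.degrees(s['eef_rot']),s['joint_positions'],s['width'])
b,m=board(c,im); print(b)
E
```

```text
t: 0.9
tool_pos: [0.5368, 0.1901, 0.1907]
eef_rot: [-3.141, -0.001, 2.777]
ft_force: [0.4, -0.4, 0.8]
width: 0.004
grip_force: 0.0
t: 1.7
tool_pos: [0.537, 0.19, 0.1913]
eef_rot: [3.142, 0.0, 2.771]
ft_force: [-0.2, 0.0, 0.5]
width: 0.001
grip_force: 0.0
[0.5370232  0.19001572 0.191333  ] [1.79998386e+02 5.58348976e-03 1.58745323e+02] [ 2.75279805e-01  1.92427095e-01  1.32794256e+00 -3.62380332e-05
  1.62112823e+00 -9.24554257e-01] 0.0015517642748529281
(array([584.2, 170.3]), array([38.4, 61. ]), 70.7, [[549.0, 162.0], [607.0, 142.0], [619.0, 178.0], [562.0, 199.0]])
```

View pics/w1.png

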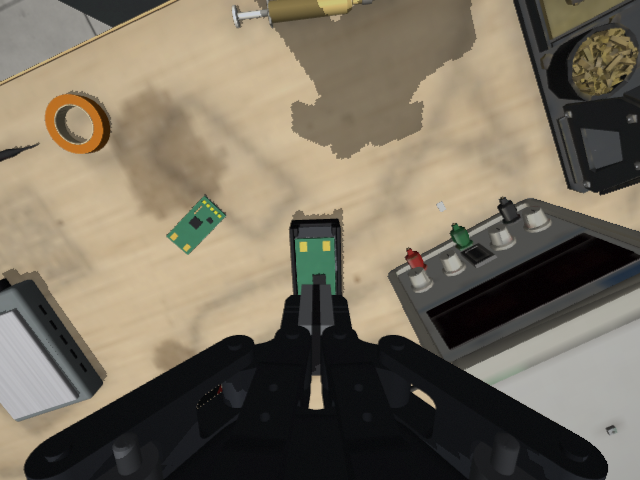

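The wrist view shows the tray at (316,260), with the pads at (303,247) and (326,246) on its near, -x end. The shut fingers hide the rest. The bare end's edge is at about (555,180) mm and the yaw is -19.3°.

```bash
python3 -m pendant '[{"dp":[-16,-1,40],"rot":[0,0,-2],"jaw":0},{"dp":[-31.6,-1.8,80],"rot":[0,0,-2],"jaw":0},{"dp":[-31.6,-1.8,115],"rot":[0,0,-2],"jaw":0},{"dp":[-31.6,-1.8,140],"rot":[0,0,-2],"jaw":0},{"dp":[-31.6,-1.8,149],"rot":[0,0,-2],"jaw":0},{"dp":[-31.6,-1.8,149],"rot":[0,0,-2],"jaw":0},{"dp":[-31.6,-1.8,149],"rot":[0,0,-2],"jaw":0},{"dp":[-31.6,-1.8,149],"rot":[0,0,-2],"jaw":0}]'
python3 - <<'E'
from h import *
c,im=shot('scene','s1'); s=read_state(); print(s['tool_pos'],np.degrees(s['eef_rot']),s['ft_force'])
shot('side','d1')
a=cv2.imread('pics/s1.png')[240:360,160:320]; b=cv2.imread('pics/d1.png')
cv2.imwrite('pics/c1.png',np.hstack([cv2.resize(a,(480,360)),cv2.resize(b,(320,240),interpolation=3)if 0 else cv2.copyMakeBorder(cv2.resize(b,(320,240),interpolation=cv2.INTER_AREA),0,120,0,0,0)]))
print(proj(cam('side'),[.58,.17,.04]))
E
```

```text
t: 2.55
tool_pos: [0.567, 0.1772, 0.0446]
eef_rot: [3.14, 0.003, 2.806]
ft_force: [0.7, -0.9, 0.2]
width: 0.0
grip_force: 0.0
[0.56686644 0.17721892 0.04434142] [1.79892855e+02 1.65293927e-01 1.60762498e+02] [-0.25206093 -0.18381962  0.6743042 ]
(np.float64(301.7017126346453), np.float64(191.59345596458098))
```

View pics/c1.png

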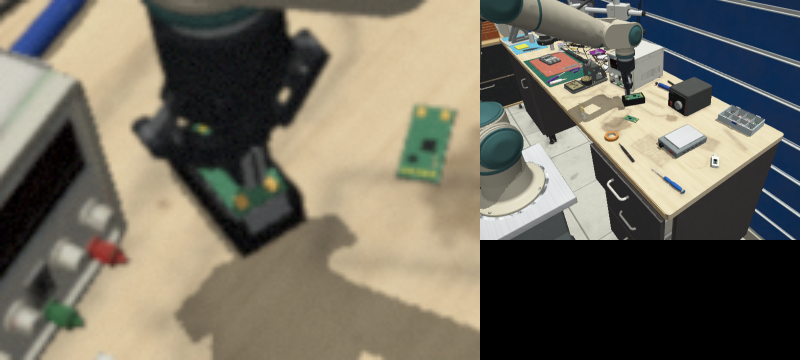

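```bash
python3 -m pendant '[{"dp":[2,0,3],"rot":[0,0,0],"jaw":0},{"dp":[2,0,6],"rot":[0,0,0],"jaw":0},{"dp":[2,0,8],"rot":[0,0,0],"jaw":0},{"dp":[2,0,10],"rot":[0,0,0],"jaw":0},{"dp":[2,0,12],"rot":[0,0,0],"jaw":0},{"dp":[2,0,14],"rot":[0,0,0],"jaw":0},{"dp":[2,0,14],"rot":[0,0,0],"jaw":0},{"dp":[2,0,14],"rot":[0,0,0],"jaw":0}]'
```

```text
t: 3.45
tool_pos: [0.564, 0.1775, 0.0283]
eef_rot: [-3.142, 0.0, 2.806]
ft_force: [0.1, -0.3, 0.4]
width: -0.0
grip_force: 0.0
```

```bash
python3 -m pendant '[{"dp":[0,0,1],"rot":[0,0,0],"jaw":0},{"dp":[0,0,2],"rot":[0,0,0],"jaw":0},{"dp":[0,0,3],"rot":[0,0,0],"jaw":0},{"dp":[0,0,4],"rot":[0,0,0],"jaw":0},{"dp":[0,0,5],"rot":[0,0,0],"jaw":0},{"dp":[0,0,5],"rot":[0,0,0],"jaw":0},{"dp":[0,0,5],"rot":[0,0,0],"jaw":0},{"dp":[0,0,5],"rot":[0,0,0],"jaw":0}]'
python3 - <<'E'
from h import *
c,im=shot('scene','s2'); s=read_state(); print(s['tool_pos'],s['ft_force'])
a=cv2.imread('pics/s2.png')[240:360,160:320]
w=shot('wrist','w2')[1][:,:,::-1]
cv2.imwrite('pics/c2.png',np.hstack([cv2.resize(a,(400,300)),cv2.resize(w,(400,300))]))
E
```

```text
t: 4.25
tool_pos: [0.564, 0.1776, 0.0234]
eef_rot: [3.142, 0.0, 2.806]
ft_force: [0.3, -0.1, 0.4]
width: -0.004
grip_force: 0.0
[0.56399589 0.17754724 0.02339755] [-0.01752759 -0.14953298  0.7507916 ]
```

View pics/c2.png

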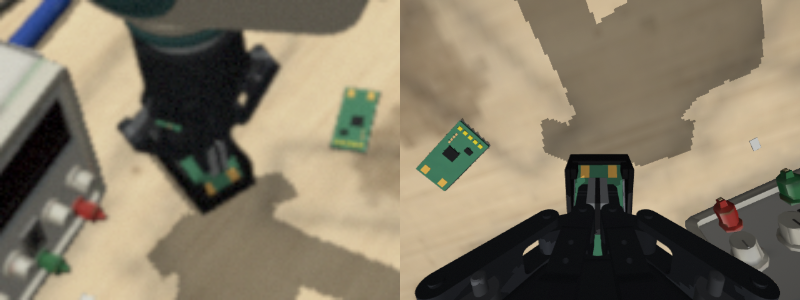

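Left, the scene crop shows the pads now against the low end wall, at about (210,190). Right, the wrist view shows the pads at (585,172) and (613,172), right up to the near rim. The board seems to have slid. I'll lift and check.

```bash
python3 -m pendant '[{"dp":[0,0,-15],"rot":[0,0,0],"jaw":0},{"dp":[0,0,-40],"rot":[0,0,0],"jaw":0},{"dp":[20,0,-80],"rot":[0,0,0],"jaw":0.6},{"dp":[40,0,-120],"rot":[0,0,0],"jaw":0.6},{"dp":[40,0,-140],"rot":[0,0,0],"jaw":0.6},{"dp":[40,0,-140],"rot":[0,0,0],"jaw":0.6},{"dp":[40,0,-140],"rot":[0,0,0],"jaw":0.6},{"dp":[40,0,-140],"rot":[0,0,0],"jaw":0.6}]'
python3 - <<'E'
from h import *
s=read_state(); print(s['tool_pos'],np.degrees(s['eef_rot']))
c,im=shot('wrist','w3'); print(board(c,im)[0])
a=shot('scene','s3')[1][240:360,160:320,::-1]
cv2.imwrite('pics/c3.png',np.hstack([cv2.resize(a,(400,300)),im[:360:,80:480,::-1][60:360]]))
E
```

```text
t: 5.15
tool_pos: [0.5257, 0.1904, 0.1618]
eef_rot: [-3.14, -0.002, 2.805]
ft_force: [1.4, -0.0, -0.2]
width: 0.598
grip_force: 0.0
[0.52565025 0.19040846 0.16176471] [-1.79912263e+02 -1.19704736e-01  1.60739199e+02]
(array([585.3, 170.6]), array([39.9, 86.8]), 70.8, [[538.0, 166.0], [620.0, 137.0], [633.0, 175.0], [551.0, 204.0]])
```

View pics/c3.png

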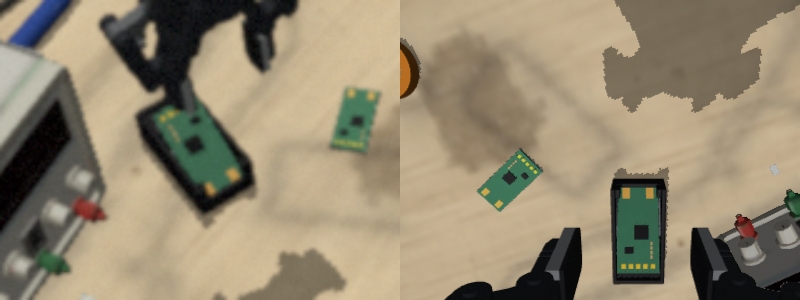

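Scene crop: the board has moved to the near end wall and leans, showing its pads at (222,180). Wrist crop: the lights at (637,265) look nearer the camera than the pads at (638,192), so the far end is up. Next I'll check the numbers against the expected leaning pose.

Run:
```python
from h import *
c=cam('wrist'); im=cv2.imread('pics/w3.png')[:,:,::-1].copy()
_,m=board(c,im)
k=max(cv2.findContours(m.astype(np.uint8),0,1)[0],key=cv2.contourArea)[:,0]
O=np.array([593.2,167.2]);a=np.radians(-19.3);ex=np.array([np.cos(a),np.sin(a)]);ey=np.array([-ex[1],ex[0]])
for z,tag in((.048,'+end'),(.028,'mid'),(.008,'-end'),(.032,'flat')):
    w=np.array([ray(c,*p,z)[:2]*1000 for p in k])-O; X=w@ex;Y=w@ey
    print(tag,'x',np.percentile(X,[1,99]).round(1),'ends y:',[ (Y[s].min().round(1),Y[s].max().round(1)) for s in (X<X.min()+12,X>X.max()-12)])
# grasp target
g=np.array([-4-6.06-1+27*.866,26.2+27*.5]) # tray x,z of board mid-plane at +27
tip=g+np.array([.5,-.866])*3.0  # TCP 1 mm past underside
for n,p in(('grasp',g),('tcp',tip),('standoff60',tip-60*np.array([.5,-.866]))):
    print(n,p, 'world',O+ex*p[0],p[1])
# orientation: rot about tool y in tray frame
zt=np.r_[ex*.5,-.866]; s=read_state(); R=Ro.from_euler('xyz',s['eef_rot']).as_matrix()
yt=np.r_[ey,0]; xt=np.cross(yt,zt); T=np.c_[xt,yt,zt]
print('rotvec tool',np.degrees(Ro.from_matrix(R.T@T).as_rotvec()))
for p in (tip-60*np.array([.5,-.866]),tip):
    P=np.r_[O+ex*p[0],p[1]]; print('dp',R.T@(P-s['tool_pos']*1000))
```

```text
+end x [-57.7  24. ] ends y: [(np.float64(-16.3), np.float64(16.1)), (np.float64(-18.3), np.float64(19.3))]
mid x [-50.6  37.4] ends y: [(np.float64(-17.4), np.float64(17.5)), (np.float64(-19.6), np.float64(20.8))]
-end x [-43.5  50.8] ends y: [(np.float64(-18.6), np.float64(18.8)), (np.float64(-20.9), np.float64(22.4))]
flat x [-52.   34.7] ends y: [(np.float64(-17.2), np.float64(17.2)), (np.float64(-19.3), np.float64(20.5))]
grasp [12.322 39.7  ] world [604.82951533 163.12740165] 39.7
tcp [13.822 37.102] world [606.24521675 162.63163006] 37.102000000000004
standoff60 [-16.178  89.062] world [577.93118821 172.54706185] 89.06200000000001
rotvec tool [ -0.08744291 -30.13628072   0.06368673]
dp [-55.3939718    0.52562863  72.42381534]
dp [-85.51684853   0.59589414 124.31262878]
```

```bash
python3 -m pendant '[{"dp":[-20,0.5,10],"rot":[0,-8,0],"jaw":0.6},{"dp":[-40,0.5,30],"rot":[0,-16,0],"jaw":0.6},{"dp":[-50,0.5,55],"rot":[0,-24,0],"jaw":0.6},{"dp":[-56,0.5,73],"rot":[0,-30,0],"jaw":0.6},{"dp":[-56,0.5,73],"rot":[0,-30,0],"jaw":0.6},{"dp":[-56,0.5,73],"rot":[0,-30,0],"jaw":0.6},{"dp":[-56,0.5,73],"rot":[0,-30,0],"jaw":0.6},{"dp":[-56,0.5,73],"rot":[0,-30,0],"jaw":0.6}]'
python3 - <<'E'
from h import *
s=read_state(); R=Ro.from_euler('xyz',s['eef_rot']).as_matrix()
O=np.array([593.2,167.2]);a=np.radians(-19.3);ex=np.array([np.cos(a),np.sin(a)]);ey=np.array([-ex[1],ex[0]])
P=np.r_[O+ex*14.5,37.1]; print('dp',R.T@(P-s['tool_pos']*1000),np.degrees(s['eef_rot']),R[:,2]@np.r_[ex,0])
c,im=shot('wrist','w4')
cv2.imwrite('pics/c4.png',im[:,:,::-1])
E
```

```text
t: 6.05
tool_pos: [0.5806, 0.1728, 0.0925]
eef_rot: [3.139, 0.525, 2.804]
ft_force: [0.1, 0.5, -1.0]
width: 0.6
grip_force: 0.0
dp [ 3.34022647 -1.24412518 62.07395942] [179.85591141  30.08764852 160.62968653] 0.5013253448414994
```

View pics/c4.png

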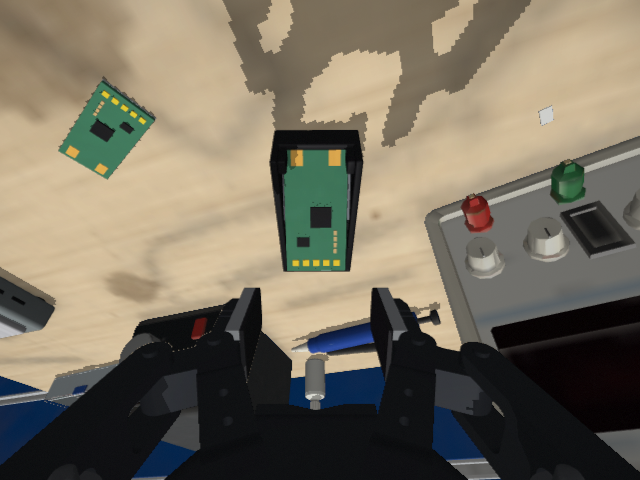

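The wrist view shows the leaning board square on, with its raised end at row 271, centred at column 318. The open fingers are symmetric about column 316, so the arm is aligned. I'll go down along the tool axis and grip.

```bash
python3 -m pendant '[{"dp":[3,-0.5,15],"rot":[0,0,0],"jaw":0.6},{"dp":[3,-0.5,30],"rot":[0,0,0],"jaw":0.6},{"dp":[3,-0.5,45],"rot":[0,0,0],"jaw":0.6},{"dp":[3,-0.5,54],"rot":[0,0,0],"jaw":0.6},{"dp":[3,-0.5,58],"rot":[0,0,0],"jaw":0.6},{"dp":[3,-0.5,58],"rot":[0,0,0],"jaw":0.6},{"dp":[3,-0.5,58],"rot":[0,0,0],"jaw":0.6},{"dp":[3,-0.5,58],"rot":[0,0,0],"jaw":0.6}]'
python3 - <<'E'
from h import *
s=read_state(); R=Ro.from_euler('xyz',s['eef_rot']).as_matrix()
O=np.array([593.2,167.2]);a=np.radians(-19.3);ex=np.array([np.cos(a),np.sin(a)])
P=np.r_[O+ex*14.5,37.1]; print('dp',R.T@(P-s['tool_pos']*1000),s['tool_pos'],s['ft_force'])
c,im=shot('wrist','w5')
cv2.imwrite('pics/c5.png',im[:,:,::-1])
E
```

```text
t: 6.9
tool_pos: [0.6042, 0.1638, 0.0394]
eef_rot: [3.141, 0.525, 2.805]
ft_force: [0.4, -0.3, 0.1]
width: 0.601
grip_force: 0.0
dp [-1.46609645 -0.45255816  3.45043646] [0.60420395 0.16382062 0.03935263] [ 0.42218218 -0.27078056  0.05160026]
```

View pics/c5.png

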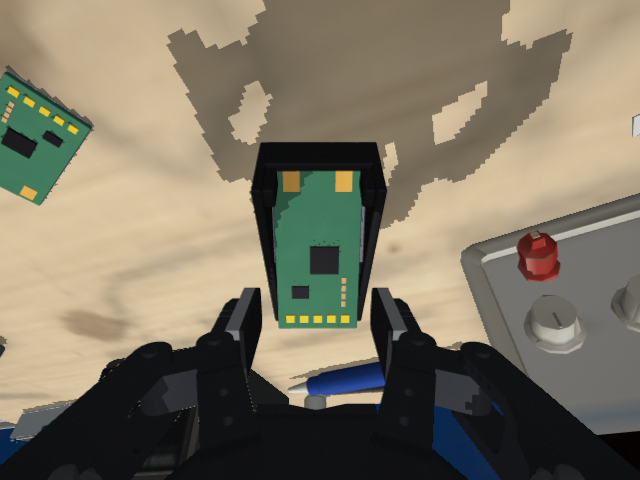

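The wrist view shows the pads on either side of the board, which spans columns 275–360 with its raised end at row 328. The pads overlap the last ~25 mm and the gaps look even. I'll go 3 mm deeper and close.

```bash
python3 -m pendant '[{"dp":[0,0,2],"rot":[0,0,0],"jaw":0.6},{"dp":[0,0,3],"rot":[0,0,0],"jaw":0.6},{"dp":[0,0,3],"rot":[0,0,0],"jaw":0.5},{"dp":[0,0,3],"rot":[0,0,0],"jaw":0.45},{"dp":[0,0,3],"rot":[0,0,0],"jaw":0.4},{"dp":[0,0,3],"rot":[0,0,0],"jaw":0.3},{"dp":[0,0,3],"rot":[0,0,0],"jaw":0.3},{"dp":[0,0,3],"rot":[0,0,0],"jaw":0.3}]' 40
python3 - <<'E'
from h import *
s=read_state(); print(s['tool_pos'],np.degrees(s['eef_rot']),s['width'],s['grip_force'],s['ft_force'])
E
```

```text
t: 7.75
tool_pos: [0.6055, 0.1632, 0.0362]
eef_rot: [3.141, 0.524, 2.806]
ft_force: [-0.3, -0.8, 2.1]
width: 0.424
grip_force: 39.7
[0.60551926 0.16315753 0.03623475] [179.98215769  30.02298391 160.74915844] 0.42409318802029417 39.73255276679993 [-0.27830916 -0.81678749  2.13540228]
```

```bash
python3 -m pendant '[{"dp":[-4,0,-5],"rot":[0,0,0],"jaw":0.3},{"dp":[-8,0,-12],"rot":[0,0,0],"jaw":0.3},{"dp":[-14,0,-22],"rot":[0,0,0],"jaw":0.3},{"dp":[-22,0,-36],"rot":[0,0,0],"jaw":0.3},{"dp":[-32,0,-54],"rot":[0,0,0],"jaw":0.3},{"dp":[-45,0,-76],"rot":[0,0,0],"jaw":0.3},{"dp":[-55,0,-92],"rot":[0,0,0],"jaw":0.3},{"dp":[-55,0,-92],"rot":[0,0,0],"jaw":0.3}]'
python3 - <<'E'
from h import *
s=read_state(); print(s['tool_pos'],np.degrees(s['eef_rot']),s['width'],s['grip_force'])
c,im=shot('wrist','w6'); R=Ro.from_euler('xyz',s['eef_rot']).as_matrix()
# board edge ends in tool frame, plane of top at tool z=-5
h=hsv(im); m=cv2.inRange(h,(55,80,40),(95,255,255)); m=cv2.morphologyEx(m,cv2.MORPH_CLOSE,np.ones((9,9)))
k=max(cv2.findContours(m,0,1)[0],key=cv2.contourArea)[:,0]
Rc=np.array(c['R']);o=R.T@(-Rc.T@c['t']-s['tool_pos'])
q=[]
for u,v in k:
    d=R.T@Rc.T@np.array([(u-c['cx'])/c['f'],(v-c['cy'])/c['f'],1]); q.append((o+d*(-.005-o[2])/d[2])[:2]*1000)
print(cv2.minAreaRect(np.float32(q)))
T=np.c_[[0,0,0],[0,0,0],[0,0,0]]
yaw=np.pi # board x -> world x: tool x=-X, y=+Y, z=-Z
T=np.array([[-1,0,0],[0,1,0],[0,0,-1.]])
print('rv',np.degrees(Ro.from_matrix(R.T@T).as_rotvec()))
for z in (80,36): print('dp',R.T@(np.array([602,-179,z])-s['tool_pos']*1000))
E
```

```text
t: 8.55
tool_pos: [0.6087, 0.1632, 0.1487]
eef_rot: [3.136, 0.53, 2.803]
ft_force: [-0.6, 0.0, -0.8]
width: 0.425
grip_force: 40.4
[0.6086932  0.16315762 0.14870054] [179.67250777  30.36244492 160.60002476] 0.4251770243293791 40.402997732162476
((23.29351043701172, -1.0734424591064453), (81.25260162353516, 38.23151779174805), 0.15229082107543945)
rv [ -4.82287212  30.12184153 -18.85532806]
dp [ -57.89025181 -325.59771848  111.67473803]
dp [ -35.64964606 -325.81471938  149.63930528]
```

View pics/w6.png

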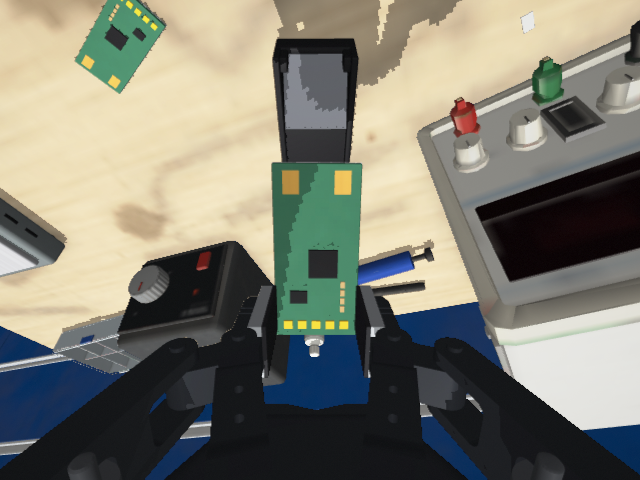

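The wrist view shows the board gripped squarely at its light end, fingers at (262,310) and (375,310), with the board hanging free above the now empty tray at (316,90). Next I'll work out the carry.

Run:
```python
from h import *
s=read_state(); p=s['tool_pos']*1000; R=Ro.from_euler('xyz',s['eef_rot']).as_matrix();print(p)
T=np.array([[-1,0,0],[0,1,0],[0,0,-1.]])
print('rv',np.degrees(Ro.from_matrix(R.T@T).as_rotvec()).round(1))
for w in ([600,130,175],[585,85,190],[575,35,190],[575,-15,190],[575,-65,190],[585,-110,180],[595,-150,160],[599,-178,140]): print((R.T@(np.array(w)-p)).round(0))
```

```text
[607.70898072 162.85926212 145.89166373]
rv [ -4.9  29.9 -18.8]
[-18. -33. -23.]
[-26. -81. -36.]
[ -32. -131.  -33.]
[ -46. -179.  -25.]
[ -61. -226.  -16.]
[ -77. -265.    4.]
[ -86. -300.   33.]
[ -87. -325.   57.]
```

```bash
python3 -m pendant '[{"dp":[-18,-33,-23],"rot":[0,0,0],"jaw":0.3},{"dp":[-26,-81,-36],"rot":[-1,6,-3.8],"jaw":0.3},{"dp":[-32,-130,-33],"rot":[-2,12,-7.5],"jaw":0.3},{"dp":[-46,-179,-25],"rot":[-2.9,18,-11.3],"jaw":0.3},{"dp":[-61,-226,-16],"rot":[-3.9,24,-15],"jaw":0.3},{"dp":[-77,-265,4],"rot":[-4.9,29.9,-18.8],"jaw":0.3},{"dp":[-86,-300,33],"rot":[-4.9,29.9,-18.8],"jaw":0.3},{"dp":[-87,-325,57],"rot":[-4.9,29.9,-18.8],"jaw":0.3}]'
python3 -m pendant '[{"dp":[0,0,0],"rot":[0,0,0],"jaw":0.3},{"dp":[0,0,10],"rot":[0,0,0],"jaw":0.3},{"dp":[0,0,20],"rot":[0,0,0],"jaw":0.3},{"dp":[0,0,30],"rot":[0,0,0],"jaw":0.3},{"dp":[0,0,40],"rot":[0,0,0],"jaw":0.3},{"dp":[0,0,50],"rot":[0,0,0],"jaw":0.3},{"dp":[0,0,50],"rot":[0,0,0],"jaw":0.3},{"dp":[0,0,50],"rot":[0,0,0],"jaw":0.3}]'
python3 - <<'E'
from h import *
s=read_state(); print(s['tool_pos'],np.degrees(s['eef_rot']),s['width'])
R=Ro.from_euler('xyz',s['eef_rot']).as_matrix()
c,im=shot('wrist','w7'); b=board(c,im,s['tool_pos'][2]+.005); print(b[0])
h=hsv(im); mm=cv2.inRange(h,(0,0,150),(180,40,255)); print(quad(c,mm>0,.034))
E
```

```text
t: 9.4
tool_pos: [0.5977, -0.1819, 0.1348]
eef_rot: [-3.14, -0.006, 3.138]
ft_force: [0.5, 0.8, -0.6]
width: 0.422
grip_force: 40.4
t: 10.2
tool_pos: [0.5977, -0.1784, 0.0872]
eef_rot: [-3.14, -0.004, 3.141]
ft_force: [-0.3, 0.5, 0.4]
width: 0.426
grip_force: 40.4
[ 0.597663   -0.17844769  0.0872285 ] [-179.90538712   -0.20967451  179.97532521] 0.42610193990668643
(array([ 573.1, -179.2]), array([37.8, 81.4]), 89.9, [[532.0, -198.0], [614.0, -198.0], [614.0, -160.0], [532.0, -160.0]])
(array([ 569.2, -195.3]), array([ 48.5, 108.8]), 89.1, [[514.0, -219.0], [623.0, -220.0], [624.0, -172.0], [515.0, -170.0]])
```

View pics/w7.png

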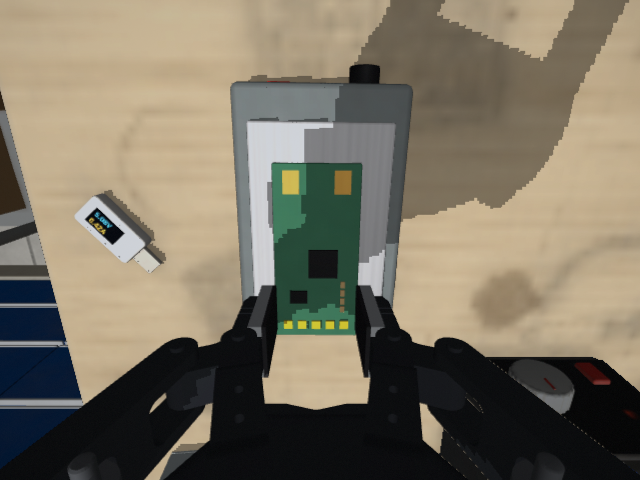

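The wrist view shows the board over the plate, pads at (290,182) and (343,182), plate edges at columns 247 and 395. It needs about 2.4 mm toward +x. Next I'll lower it.

```bash
python3 -m pendant '[{"dp":[-2.4,0,12],"rot":[0,0,0],"jaw":0.3},{"dp":[-2.4,0,24],"rot":[0,0,0],"jaw":0.3},{"dp":[-2.4,0,36],"rot":[0,0,0],"jaw":0.3},{"dp":[-2.4,0,44],"rot":[0,0,0],"jaw":0.3},{"dp":[-2.4,0,48],"rot":[0,0,0],"jaw":0.3},{"dp":[-2.4,0,50],"rot":[0,0,0],"jaw":0.3},{"dp":[-2.4,0,51],"rot":[0,0,0],"jaw":0.3},{"dp":[-2.4,0,51],"rot":[0,0,0],"jaw":0.3}]'
python3 - <<'E'
from h import *
s=read_state(); print(s['tool_pos'],s['ft_force'])
c,im=shot('wrist','w8'); b=board(c,im,.039); print(b[0])
E
```

```text
t: 11.05
tool_pos: [0.6001, -0.1788, 0.0367]
eef_rot: [-3.14, -0.003, 3.141]
ft_force: [-0.4, -0.1, -0.1]
width: 0.425
grip_force: 40.4
[ 0.60013646 -0.17878511  0.03671136] [-0.37597939 -0.1090298  -0.07605584]
(array([ 576.6, -179.6]), array([38.5, 83. ]), 89.9, [[535.0, -199.0], [618.0, -199.0], [618.0, -160.0], [535.0, -160.0]])
```

```bash
python3 -m pendant '[{"dp":[0,0,1],"rot":[0,0,0],"jaw":0.3},{"dp":[0,0,1.5],"rot":[0,0,0],"jaw":0.3},{"dp":[0,0,2],"rot":[0,0,0],"jaw":0.3},{"dp":[0,0,2],"rot":[0,0,0],"jaw":0.3},{"dp":[0,0,2],"rot":[0,0,0],"jaw":0.3},{"dp":[0,0,2],"rot":[0,0,0],"jaw":0.3},{"dp":[0,0,2],"rot":[0,0,0],"jaw":0.3},{"dp":[0,0,2],"rot":[0,0,0],"jaw":0.3}]'
```

```text
t: 11.9
tool_pos: [0.5999, -0.1787, 0.0344]
eef_rot: [-3.14, -0.003, 3.141]
ft_force: [0.5, 0.4, 1.2]
width: 0.422
grip_force: 40.7
```

```bash
python3 -m pendant '[{"dp":[0,0,0.5],"rot":[0,0,0],"jaw":0.3},{"dp":[0,0,0.5],"rot":[0,0,0],"jaw":0.3},{"dp":[0,0,1],"rot":[0,0,0],"jaw":0.3},{"dp":[0,0,1],"rot":[0,0,0],"jaw":0.3},{"dp":[0,0,1],"rot":[0,0,0],"jaw":0.3},{"dp":[0,0,1],"rot":[0,0,0],"jaw":0.3},{"dp":[0,0,1],"rot":[0,0,0],"jaw":0.3},{"dp":[0,0,1],"rot":[0,0,0],"jaw":0.3}]'
```

```text
t: 12.7
tool_pos: [0.5999, -0.1787, 0.0333]
eef_rot: [-3.14, -0.003, 3.141]
ft_force: [2.1, -0.2, 2.6]
width: 0.427
grip_force: 40.8
```

```bash
python3 -m pendant '[{"dp":[0,0,0],"rot":[0,0,0],"jaw":0.43},{"dp":[0,0,0],"rot":[0,0,0],"jaw":0.46},{"dp":[0,0,0],"rot":[0,0,0],"jaw":0.5},{"dp":[0,0,0],"rot":[0,0,0],"jaw":0.54},{"dp":[0,0,0],"rot":[0,0,0],"jaw":0.56},{"dp":[0,0,-8],"rot":[0,0,0],"jaw":0.56},{"dp":[0,0,-25],"rot":[0,0,0],"jaw":0.56},{"dp":[0,0,-50],"rot":[0,0,0],"jaw":0.56}]' 20
python3 -m pendant '[{"dp":[30,0,-40],"rot":[0,0,0],"jaw":0.56},{"dp":[50,0,-80],"rot":[0,0,0],"jaw":0.56},{"dp":[50,0,-80],"rot":[0,0,0],"jaw":0.56},{"dp":[50,0,-80],"rot":[0,0,0],"jaw":0.56},{"dp":[50,0,-80],"rot":[0,0,0],"jaw":0.56},{"dp":[50,0,-80],"rot":[0,0,0],"jaw":0.56},{"dp":[50,0,-80],"rot":[0,0,0],"jaw":0.56},{"dp":[50,0,-80],"rot":[0,0,0],"jaw":0.56}]'
python3 - <<'E'
from h import *
c,im=shot('wrist','w9'); b=board(c,im,.038); print(b[0])
h=hsv(im); mm=cv2.inRange(h,(0,0,150),(180,40,255))|b[1]*255; mm=cv2.morphologyEx(mm,cv2.MORPH_CLOSE,np.ones((9,9))); k=np.zeros((482,642),np.uint8); y,x=np.nonzero(b[1]); cv2.floodFill(mm,k,(int(x.mean()),int(y.mean())),77); print(quad(c,mm==77,.034))
E
```

```text
t: 13.5
tool_pos: [0.5992, -0.1783, 0.0829]
eef_rot: [-3.141, -0.006, 3.141]
ft_force: [0.0, -0.5, 0.5]
width: 0.561
grip_force: 0.0
t: 14.3
tool_pos: [0.5502, -0.1783, 0.1626]
eef_rot: [-3.14, -0.005, 3.141]
ft_force: [0.0, -0.1, 0.0]
width: 0.556
grip_force: 0.0
(array([ 574.3, -179.5]), array([37.5, 79.1]), 89.8, [[535.0, -198.0], [614.0, -198.0], [614.0, -161.0], [535.0, -161.0]])
(array([ 613.8, -175.7]), array([713.3, 458.4]), 90.0, [[385.0, -532.0], [843.0, -532.0], [843.0, 181.0], [385.0, 181.0]])
```

View pics/w9.png

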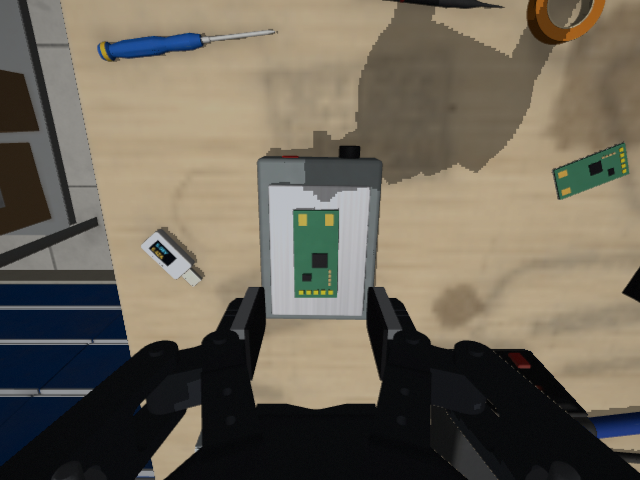

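The board lies flat, component side up, on the plate at rows 210–297 and columns 293–338. It is centred to within about 2 mm and aligned with the plate. The gripper is clear and the bystanders in view haven't moved.

```bash
python3 -c "
from bench import *
print(sign_off())"
```

```text
the job is handed in; nothing more can be done
None
```

The board tipped and slid as intended; it now lies flat, component side up, within about 2 mm of the middle of the preheater plate, along its length, and I handed the job in at about 14 s.

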